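# Reverse the calibration weights for the unloading run

### The job

Move the four colour-banded calibration weights from their storage row into the empty tray, one upright on the floor of each compartment, in the reverse order for the unloading run: seen from the robot, the weight at the left end of the storage row goes to the right end of the tray, the next one beside it, and so on, so that the one at the right end of the storage row finishes at the left end of the tray. Set each weight down without dropping it or tipping it over, and leave the glass beaker where it stands.

Things in the scene. Friction and masses are not known exactly. Their poses are not given: they have to be found in the camera images.
- weight_red: loose calibration weight, about 0.3 kg, upright, round: a bare steel body 36 mm in diameter and 40 mm tall with a red band around its middle, and on it a red round knob 20 mm in diameter and 30 mm tall (70 mm in all); it can be gripped by the knob from above. Origin: centre of the underside, z up; its yaw means nothing
- weight_yellow: loose calibration weight, about 0.3 kg, upright, round: a bare steel body 36 mm in diameter and 40 mm tall with a yellow band around its middle, and on it a yellow round knob 20 mm in diameter and 30 mm tall (70 mm in all); it can be gripped by the knob from above. Origin: centre of the underside, z up; its yaw means nothing
- weight_green: loose calibration weight, about 0.3 kg, upright, round: a bare steel body 36 mm in diameter and 40 mm tall with a green band around its middle, and on it a green round knob 20 mm in diameter and 30 mm tall (70 mm in all); it can be gripped by the knob from above. Origin: centre of the underside, z up; its yaw means nothing
- weight_blue: loose calibration weight, about 0.3 kg, upright, round: a bare steel body 36 mm in diameter and 40 mm tall with a blue band around its middle, and on it a blue round knob 20 mm in diameter and 30 mm tall (70 mm in all); it can be gripped by the knob from above. Origin: centre of the underside, z up; its yaw means nothing
- block_red: fixed flat red block, 58 x 58 x 10 mm, under the red weight at the start. The four blocks form the storage row, 62 mm apart, colours in any order, on a dark 8 mm base rail. They never move. Origin: centre of the underside (its top is 18 mm above the bench); y runs along the row to the left, x away from the robot (row turned up to 14 degrees)
- block_yellow: fixed flat yellow block, 58 x 58 x 10 mm, under the yellow weight at the start. The four blocks form the storage row, 62 mm apart, colours in any order, on a dark 8 mm base rail. They never move. Origin: centre of the underside (its top is 18 mm above the bench); y runs along the row to the left, x away from the robot (row turned up to 14 degrees)
- block_green: fixed flat green block, 58 x 58 x 10 mm, under the green weight at the start. The four blocks form the storage row, 62 mm apart, colours in any order, on a dark 8 mm base rail. They never move. Origin: centre of the underside (its top is 18 mm above the bench); y runs along the row to the left, x away from the robot (row turned up to 14 degrees)
- block_blue: fixed flat blue block, 58 x 58 x 10 mm, under the blue weight at the start. The four blocks form the storage row, 62 mm apart, colours in any order, on a dark 8 mm base rail. They never move. Origin: centre of the underside (its top is 18 mm above the bench); y runs along the row to the left, x away from the robot (row turned up to 14 degrees)
- tray: fixed aluminium tray, 68 (x) x 254 (y) x 14 mm, with four compartments 58 x 58 mm, centres at x = 0, y = -93, -31, +31, +93 mm; white floors 4 mm above the bench, walls 10 mm above the floor, 4 mm thick. Nearer or farther than the storage row, about 0.17 m off. Origin: centre of the underside; y along the row to the left, x away from the robot (turned up to 14 degrees)
- beaker: loose small glass beaker, 48 mm in diameter at the rim, 60 mm tall, standing on the bench beyond the left end of the tray, about 0.18 m from its centre. Origin: centre of the underside
Not all that is in view belongs to the job. What is shaped like the weight_red but purple or turquoise is not meant.

How it is judged:
By the outcome, as a careful person would: the job done as asked, in the order asked, and still so for the second after the job is handed in, with the robot touching nothing.
It also fails if it takes over 96 s, if anything falls off the work surface, if the arm or the gripper's body presses on something with over 40 N, if the wrist force passes 120 N, or if a joint passes its speed limit or range.

### The arm

A 6-joint arm with a two-finger parallel gripper is mounted at the origin on the work surface. World frame = base frame: x ahead of the robot, y to its left, z up, the work surface at z = 0. Lengths are in m, angles in rad, forces in N, time in s.
With the tool pointing down it reaches from about 0.325 to 0.9 m from the base axis. Payload 6.1 kg.
Tool frame: the origin (TCP) lies midway between the tips of the shut fingers; the grasp point (between the pads) lies 19 mm behind it; z points along the fingers, y is the line along which they close (so a half turn about z gives the same grasp; the last joint's range is limited). The gripper opens to 87 mm and grips with 3 to 60 N. Pads are 19 mm wide; open, the fingers measure 117 mm over their backs; the gripper's body (75 mm by 190 mm) begins 51 mm behind the grasp point.
Start: joints at [1.021, 0.22, 1.526, -0, 1.395, -0.126], TCP at [0.257, 0.57, 0.186] pointing down, gripper open.
Joint ranges: [-2.98, 2.98], [-0.91, 2.08], [0.09, 2.57], [-1.24, 4.39], [0.2, 2.65], [-2.68, 2.68]. Speed limits (rad/s): [2.57, 2.57, 3.01, 3.14, 3.14, 3.14].

### API

Orientations are given as a rotation vector (axis times angle).
In Python, from rig import sensors, cams, job gives the robot as it stands.
- The arm moves only by the tool send_rows, never from a script. Its arguments are lists of equal length, an entry for each row: "hand": the closure, from 0 (fully open) to 1 (shut); "xyz": the shift along the tool's x, y, z in units of 5 cm (1.0 is 5 cm), a list of three; "roll": the turn about the tool's z in units of 4 degrees (1.0 is 4 degrees). A call has 1 to 10 rows; each row shifts and turns the commanded pose from where the row before left it, along the tool's axes as they then stand; what a row does not reach is not made up. A row lasts 1/10 s, in which the tool goes at most 50 mm and 8.59 degrees, less where a joint would pass 70% of its speed; a pose out of reach is approached as far as the arm can. A call with a number of a shift or a turn outside -1 to 1 is refused whole. A call with a gripper value outside its range is refused whole. The fingers move at their own pace and stop on an object; the grip force is fixed at half the most. Time passes only in rows, so rows that do not move let the fingers close. It gives the time, the measured TCP pose, the force, the opening and the grip force at its end, in the units of the state.
- sensors.read_state(): the state, without advancing time (a new reading comes with each control period).
- cams.grab_frame(name): name is "scene" or "top" or "wrist"; returns a dict with "pixels" (480x640x3 uint8, red, green, blue), "range_z" (480x640 float32, m along the optical axis (not along the pixel's ray), 0 where there is no reading), "mtx" (3x3 intrinsics, pixels), "dist_coeffs" ([k1, k2, p1, p2, k3] as OpenCV has them; the pictures are not rectified), "rvec" (rotation vector, rad) and "tvec" (3), from world to camera coordinates, as OpenCV has them. Camera axes: x right, y down, z forward; pixel columns grow to the right and rows downward; lengths in m; the calibration is good to about 2 mm. A picture is of the moment at which its call begins.
- job.hand_in(): hands the job in; it is judged then, once.
The state is a dict: "time": time; "joints": joint angles; "qd": joint speeds; "joint_torque": joint torques, N m; "eef_pos": TCP position; "ee_rot": TCP orientation; "ft_force": force on the tool from outside, world axes, zero at the start; "torque": the same for the moment, N m; "finger_gap": finger opening in m; "grasp_force": force on a finger pad.
Only numpy, scipy, OpenCV 4.12 (cv2) and the standard library are available. Lean on these libraries where they do the work, as an engineer would, in place of code of your own. Each camera call takes 0.05 s, during which the arm holds its last target. There are 200 camera calls.

## Working session

There is one attempt and no reset: what is moved stays moved. The work goes in short steps, Python scripts to look and compute and a tool call to move; the robot and the scene stay as the last step left them, time stands still between calls to the robot, and variables do not carry over. Pictures are saved under pics/ and viewed, at most 14 in all, crops included, and the job is handed in when it is done.

Besides the shell and the picture viewer there is one more tool, called after "Emit:" as name(argument=value, ...) on one line, values as JSON. send_rows: Moves the arm, as the interface text tells. Its arguments: {"type":"object","properties":{"hand":{"type":"array","items":{"type":"number"}},"xyz":{"type":"array","items":{"type":"array","items":{"type":"number"}}},"roll":{"type":"array","items":{"type":"number"}}},"required":["hand","xyz","roll"]}

```bash
ls; mkdir -p pics; python3 - <<'E'
from rig import sensors,cams
import cv2,numpy as np,pickle
s=sensors.read_state();print({k:np.round(v,3) for k,v in s.items()})
d={}
for n in("scene","top"):
    f=cams.grab_frame(n);d[n]=f
    cv2.imwrite(f"pics/{n}0.png",f["pixels"][:,:,::-1]);print(n,f["mtx"],f["dist_coeffs"],f["rvec"],f["tvec"])
pickle.dump(d,open("f0.pkl","wb"))
E
```

```text
pics
{'time': np.float64(0.0), 'joints': array([ 1.021,  0.221,  1.528, -0.   ,  1.395, -0.126]), 'qd': array([ 0.001,  0.001,  0.001,  0.   , -0.002,  0.   ]), 'joint_torque': array([ -0.   , -49.461, -38.738,   0.07 ,   0.057,  -0.   ]), 'eef_pos': array([0.257, 0.569, 0.184]), 'ee_rot': array([-6.600e-01, -3.071e+00,  3.000e-03]), 'ft_force': array([-0.042, -0.679,  0.216]), 'torque': array([ 0.051,  0.044, -0.082]), 'grasp_force': np.float64(0.0), 'finger_gap': np.float64(0.087)}
scene [[583.60111778   0.         321.56149976]
 [  0.         583.60111778 237.48465248]
 [  0.           0.           1.        ]] [-0.19610806  0.          0.          0.          0.        ] [ 2.11825316  1.35055963 -0.49737728] [-0.28146659 -0.31195227  1.18932375]
top [[516.48150278   0.         315.20477054]
 [  0.         516.48150278 243.58747565]
 [  0.           0.           1.        ]] [-0.08717524  0.          0.          0.          0.        ] [ 2.1932096  -2.21410981  0.04188902] [0.05303688 0.50880068 0.85061594]
```

View pics/top0.png

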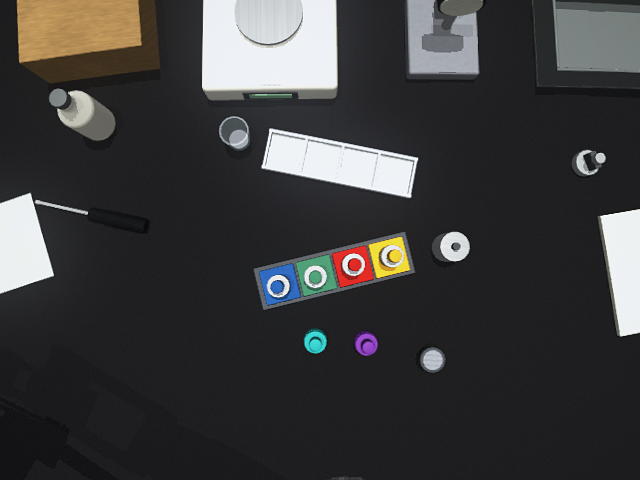

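View pics/scene0.png

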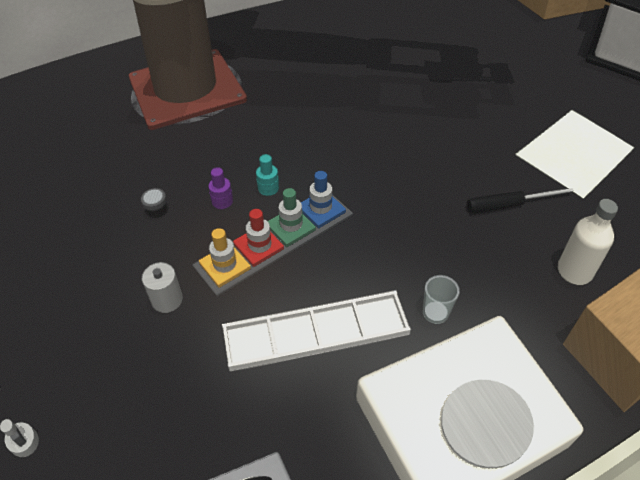

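The top view shows the row left to right as blue (278,287), green (316,277), red (353,265), yellow (393,256). The tray is at about (340,162) and the beaker at (235,133). The similar turquoise (315,342) and purple (366,344) pieces stand off the blocks, and their colours are excluded. The steel weight at (452,247) has no coloured knob, so it isn't meant either.

```bash
cat > h.py <<'E'
import numpy as np,cv2
def world(f,uv,z=None,depth=None):
    """pixels -> world, on plane z, or at a depth along the axis"""
    uv=np.asarray(uv,float).reshape(-1,1,2)
    n=cv2.undistortPoints(uv,f["mtx"],f["dist_coeffs"]).reshape(-1,2)
    r=np.c_[n,np.ones(len(n))];R=cv2.Rodrigues(np.asarray(f["rvec"],float))[0];t=np.ravel(f["tvec"])
    o=-R.T@t;d=r@R
    s=np.asarray(depth).reshape(-1,1) if depth is not None else (z-o[2])/d[:,2:3]
    return o+s*d
def ray(f,uv):
    a=world(f,[uv],depth=[0])[0];b=world(f,[uv],depth=[1])[0];return a,(b-a)/np.linalg.norm(b-a)
def meet(f,u,g,v):
    a,d=ray(f,u);b,e=ray(g,v)
    s=np.linalg.lstsq(np.c_[d,-e],b-a,rcond=None)[0];p,q=a+s[0]*d,b+s[1]*e
    return (p+q)/2,np.linalg.norm(p-q)
HUE=dict(blue=(100,125),green=(60,85),red=(172,188),yellow=(15,32))
def colour(f,c):
    h=cv2.cvtColor(f["pixels"],cv2.COLOR_RGB2HSV).astype(int);H=h[...,0].copy()
    if c=="red":H[H<8]+=180
    return ((H>=HUE[c][0])&(H<=HUE[c][1])&(h[...,1]>90)&(h[...,2]>40)).astype(np.uint8)
E
python3 - <<'E'
from h import *
import pickle
d=pickle.load(open("f0.pkl","rb"))
yy,xx=np.mgrid[:480,:640]
for c in HUE:
    uv={}
    for n,f in d.items():
        m=colour(f,c)
        N,L,S,C=cv2.connectedComponentsWithStats(m)
        for i in range(1,N):
            if S[i,4]>40: print(c,n,S[i],C[i].round(1))
        k=m.astype(bool);p=np.c_[xx[k],yy[k]]
        P=world(f,p,depth=f["range_z"][k]);ok=(P[:,2]>.062)&(P[:,2]<.12)
        top=np.percentile(P[ok,2],90);s=ok&(P[:,2]>top-.005)
        uv[n]=p[s].mean(0);print('  top z',top.round(4),'xy',P[s].mean(0).round(4),s.sum(),uv[n].round(1))
        b=P[(P[:,2]<.03)];print('  block z',np.median(b[:,2]).round(4),'xy',b.mean(0).round(4))
    print('  TRI',*meet(d["scene"],uv["scene"],d["top"],uv["top"]))
T={}
for n,f in d.items():
    g=(f["pixels"].min(2)>130).astype(np.uint8)
    g=cv2.morphologyEx(g,cv2.MORPH_CLOSE,np.ones((7,7)))
    cs=cv2.findContours(g,cv2.RETR_EXTERNAL,cv2.CHAIN_APPROX_NONE)[0]
    pt=(340,162) if n=="top" else (313,330)
    for q in cs:
        if cv2.pointPolygonTest(q,pt,False)>0:
            r=cv2.minAreaRect(q)
            W=world(f,q.reshape(-1,2),z=.014)[:,:2]
            R=cv2.minAreaRect((W*1000).astype(np.float32));print(n,'tray',R)
            k=cv2.drawContours(np.zeros_like(g),[q],-1,1,-1).astype(bool)
            P=world(f,np.c_[xx[k],yy[k]],depth=f["range_z"][k]);print(' z pct',np.percentile(P[:,2],[2,25,50,75,98]).round(4))
            ab=cv2.approxPolyDP(cv2.convexHull(q),8,True).reshape(-1,2);print(ab.tolist());T[n]=ab
E
```

```text
blue scene [314 171  13  21 236] [320.3 180.6]
blue scene [301 196  45  32 709] [322. 211.]
  top z 0.0877 xy [0.4414 0.1041 0.0865] 109 [320.2 175.6]
  block z 0.0167 xy [0.4532 0.1017 0.0162]
blue top [259 263  42  42 835] [280.1 282.9]
blue top [270 280  14  14 134] [276.6 286.5]
  top z 0.0898 xy [0.442  0.1071 0.0883] 125 [276.7 286.6]
  block z 0.0185 xy [0.4447 0.1069 0.0183]
  TRI [0.44134077 0.10581511 0.08589241] 0.003129376801682976
green scene [283 189  12   9  75] [288.8 192.4]
green scene [293 215  22  21  93] [304.5 225.3]
  top z 0.0883 xy [0.4547 0.0463 0.0872] 75 [288.8 192.4]
  block z 0.0173 xy [0.4621 0.0499 0.0172]
green top [296 255  41  41 794] [316.5 274.2]
green top [309 271  12  12 118] [314.8 276.7]
  top z 0.0902 xy [0.4565 0.0494 0.0884] 117 [314.8 276.6]
  block z 0.0185 xy [0.4585 0.0467 0.0184]
  TRI [0.45587771 0.0477341  0.08778057] 0.003510545292789343
red scene [ 129   49  118   81 3334] [186.6  96.4]
red scene [249 208  15  23 268] [256.1 219. ]
red scene [233 232  51  35 821] [257.4 248. ]
  top z 0.0879 xy [ 0.474  -0.0144  0.0867] 127 [255.3 2
[... 631 characters left out ...]
p [   16     0   144    84 10524] [86.4 37.5]
yellow top [368 236  43  43 849] [387.2 257.6]
yellow top [387 250  15  13 154] [394.1 255.6]
  top z 0.1028 xy [0.849  0.4214 0.1013] 6722 [75.5 27.3]
  block z 0.0181 xy [0.6727 0.1852 0.0171]
  TRI [0.84405914 0.40396151 0.07477675] 0.0576056208467594
scene tray ((645.421875, 3.1007843017578125), (254.05519104003906, 75.58445739746094), 78.09049987792969)
 z pct [0.0005 0.003  0.0043 0.0101 0.015 ]
[[410, 328], [230, 370], [222, 324], [395, 290]]
top tray ((644.4534301757812, 6.46063232421875), (253.59725952148438, 69.7583999633789), 78.13793182373047)
 z pct [0.0018 0.0045 0.0058 0.0092 0.0169]
[[269, 129], [417, 157], [410, 197], [262, 168]]
```

The weights and tray are found, and both views agree to within about 3 mm. Yellow was mixed up with the wooden box, so I'll remeasure it with the wrist camera. First I turn the tool so the fingers close across the row.

Emit:
send_rows(hand=[0,0,0,0,0,0,0,0,0,0], xyz=[[0,0,0],[0,0,0],[0,0,0],[0,0,0],[0,0,0],[0,0,0],[0,0,0],[0,0,0],[0,0,0],[0,0,0]], roll=[1,1,1,1,1,1,1,1,1,1])

```text
time: 1.1
eef_pos: [0.2568, 0.5693, 0.1848]
ee_rot: [1.675, 2.658, -0.002]
ft_force: [-1.0, 0.5, -0.6]
finger_gap: 0.0868
grasp_force: 0.0
```

Emit:
send_rows(hand=[0,0,0,0,0,0,0,0], xyz=[[0,0,0],[0,0,0],[0,0,0],[0,0,0],[0,0,0],[0,0,0],[0,0,0],[0,0,0]], roll=[1,1,1,1,1,1,0.45,0])

```text
time: 1.9
eef_pos: [0.2568, 0.5694, 0.1849]
ee_rot: [2.223, 2.219, -0.002]
ft_force: [0.1, -0.5, 0.4]
finger_gap: 0.0869
grasp_force: 0.0
```

Emit:
send_rows(hand=[0,0,0,0,0,0,0,0,0,0], xyz=[[-0.8,0.2,0],[-0.8,0.2,0],[-0.8,0.2,0],[-0.8,0.2,0],[-0.8,0.2,0],[-0.8,0.2,0],[-0.8,0.2,0],[-0.8,0.2,0],[-0.8,0.2,0],[-0.8,0.2,0]], roll=[0,0,0,0,0,0,0,0,0,0])

```text
time: 2.9
eef_pos: [0.3564, 0.168, 0.1855]
ee_rot: [2.221, 2.221, 0.001]
ft_force: [0.4, 0.3, -0.2]
finger_gap: 0.0866
grasp_force: 0.0
```

Emit:
send_rows(hand=[0,0,0,0,0], xyz=[[-0.8,0.5,-0.4],[-0.8,0.5,-0.4],[-0.6,0.5,-0.2],[0,0,0],[0,0,0]], roll=[0,0,0,0,0])

```text
time: 3.4
eef_pos: [0.43, 0.0609, 0.2343]
ee_rot: [-2.224, -2.217, 0.0]
ft_force: [-0.4, 0.4, -0.6]
finger_gap: 0.0868
grasp_force: 0.0
```

```bash
python3 - <<'E'
from rig import sensors,cams
import pickle
from h import *
s=sensors.read_state();print(s["eef_pos"],s["ee_rot"],s["time"])
f=cams.grab_frame("wrist");pickle.dump(f,open("w0.pkl","wb"));cv2.imwrite("pics/w0.png",f["pixels"][:,:,::-1])
E
```

```text
[0.43000154 0.06093509 0.23429208] [-2.22411722e+00 -2.21745254e+00  4.13310841e-04] 3.4
```

View pics/w0.png

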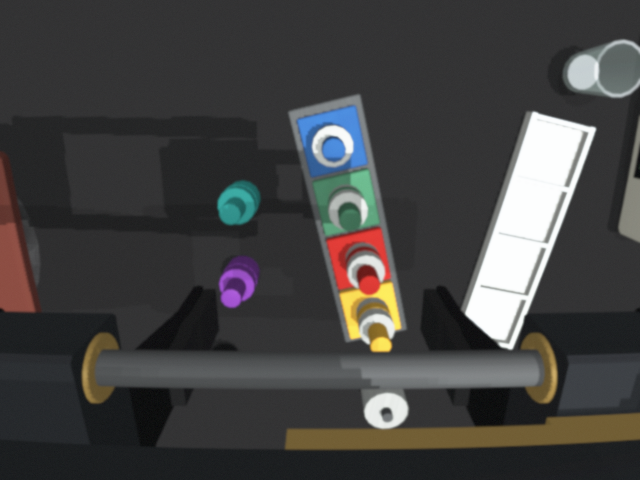

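The wrist view shows all four knobs: blue (332,148), green (349,215), red (369,280), yellow (380,340). The tray is at (535,230), the beaker at (600,70), and the turquoise and purple decoys are at left (238,205; 238,280). Next I measure from the three views and enlarge one crop to confirm.

```bash
python3 - <<'E'
from h import *
import pickle
d=pickle.load(open("f0.pkl","rb"));d["wrist"]=pickle.load(open("w0.pkl","rb"))
yy,xx=np.mgrid[:480,:640]
def pts(f,k):return np.c_[xx[k],yy[k]],world(f,np.c_[xx[k],yy[k]],depth=f["range_z"][k])
B={}
for c in HUE:
    uv={};A=[];bl=[]
    for n,f in d.items():
        p,P=pts(f,colour(f,c).astype(bool));near=(abs(P[:,0]-.46)<.08)&(abs(P[:,1]-.01)<.14)
        ok=near&(P[:,2]>.075)&(P[:,2]<.1);s=ok&(P[:,2]>np.percentile(P[ok,2],90)-.004)
        uv[n]=p[s].mean(0);w=world(f,[uv[n]],z=.088)[0,:2];A.append(w)
        b=near&(abs(P[:,2]-.018)<.006);bl.append(np.median(P[b,2]))
        if n=="top": B[c]=((P[b,:2].min(0)+P[b,:2].max(0))/2).round(4)
    print(c,'plane xy',np.round(A,4).tolist(),'blockz',np.round(bl,4),'tri s/t',*[np.round(v,4) for v in meet(d["scene"],uv["scene"],d["top"],uv["top"])],'w/t',*[np.round(v,4) for v in meet(d["wrist"],uv["wrist"],d["top"],uv["top"])], 'block',B[c])
# tray corners: two-view triangulation of the rim corners
ct={"NL":(269,129),"NR":(417,157),"FR":(410,197),"FL":(262,168)}
cs={"NL":(410,328),"NR":(230,370),"FR":(222,324),"FL":(395,290)}
Q=[]
for k in ct:
    q,e=meet(d["top"],ct[k],d["scene"],cs[k]);Q.append(q);print(k,q.round(4),round(e,4))
Q=np.array(Q);print('tray',Q.mean(0).round(4),'y axis yaw',np.degrees(np.arctan2(*(-(Q[0]+Q[3]-Q[1]-Q[2])[:2]*[1,-1]))).round(2))
f=d["top"];p,P=pts(f,np.ones((480,640),bool))
for nm,xr,yr in(("scale",(.72,.95),(-.05,.25)),("beaker",(.64,.75),(.13,.22))):
    k=(P[:,0]>xr[0])&(P[:,0]<xr[1])&(P[:,1]>yr[0])&(P[:,1]<yr[1])&(P[:,2]>.02);print(nm,P[k].min(0).round(3),P[k].max(0).round(3))
cv2.imwrite("pics/crop.png",cv2.resize(f["pixels"][100:370,210:430,::-1],None,fx=2.2,fy=2.2,interpolation=cv2.INTER_CUBIC))
E
```

```text
blue plane xy [[0.4421, 0.1036], [0.4421, 0.1073], [0.4415, 0.1078]] blockz [0.0169 0.0185 0.018 ] tri s/t [0.4414 0.1058 0.0867] 0.0034 w/t [0.4418 0.1075 0.0844] 0.0004 block [0.4437 0.1077]
green plane xy [[0.4554, 0.046], [0.4563, 0.0494], [0.4558, 0.0503]] blockz [0.0174 0.0185 0.018 ] tri s/t [0.4557 0.0478 0.0876] 0.0035 w/t [0.4562 0.0494 0.0845] 0.0002 block [0.4572 0.0474]
red plane xy [[0.4748, -0.0147], [0.4746, -0.0109], [0.4738, -0.0093]] blockz [0.0169 0.0185 0.0178] tri s/t [ 0.4741 -0.0127  0.0864] 0.0035 w/t [ 0.4745 -0.0113  0.0833] 0.0002 block [ 0.4715 -0.0129]
yellow plane xy [[0.4876, -0.0754], [0.4874, -0.0722], [0.4863, -0.0674]] blockz [0.0169 0.0185 0.0179] tri s/t [ 0.487  -0.0738  0.0866] 0.0029 w/t [ 0.4878 -0.0737  0.0778] 0.0004 block [ 0.4858 -0.0729]
NL [0.7011 0.1223 0.0155] 0.0031
NR [ 0.6534 -0.1258  0.0091] 0.0021
FR [ 0.5847 -0.1119  0.0152] 0.0031
FL [0.6356 0.1347 0.0148] 0.0023
tray [0.6437 0.0048 0.0137] y axis yaw -11.26
scale [0.751 0.01  0.02 ] [0.91  0.231 0.078]
beaker [0.664 0.153 0.02 ] [0.712 0.2   0.064]
```

View pics/crop.png

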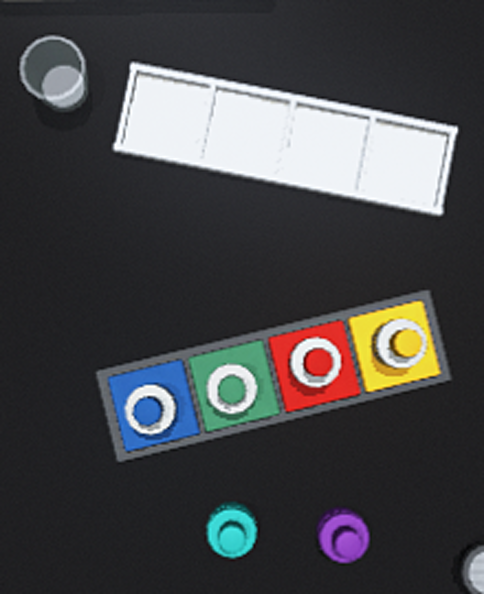

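The crop confirms each target: four steel bodies with coloured knobs on blocks of the same colour, left to right blue, green, red, yellow. The beaker stands at the tray's left end. So blue goes to the right end, then green, red, and yellow at the left end. Starting with blue.

Emit:
send_rows(hand=[0.4,0.4,0.4,0.4,0.4,0.4,0.4,0.4,0.4,0.4], xyz=[[0.46,0.12,0],[0.46,0.12,0],[0,0,0.5],[0,0,0.5],[0,0,0.5],[0,0,0.5],[0,0,0.5],[0,0,0.5],[0,0,0.25],[0,0,0.21]], roll=[0,0,0,0,0,0,0,0,0,0])

```text
time: 4.45
eef_pos: [0.4409, 0.1083, 0.0604]
ee_rot: [-2.22, -2.221, 0.002]
ft_force: [0.0, -0.7, -0.3]
finger_gap: 0.0523
grasp_force: 0.0
```

Emit:
send_rows(hand=[0.4,0.4,1,1,1,1,1,1,1,1], xyz=[[0,0,0],[0,0,0],[0,0,0],[0,0,0],[0,0,0],[0,0,0],[0,0,0],[0,0,0],[0,0,0],[0,0,0]], roll=[0,0,0,0,0,0,0,0,0,0])

```text
time: 5.45
eef_pos: [0.4421, 0.1074, 0.0615]
ee_rot: [-2.223, -2.22, 0.0]
ft_force: [-0.9, -0.1, -1.0]
finger_gap: 0.0022
grasp_force: 0.0
```

The fingers shut to 2 mm with no grip force, so the grasp missed. I need to look.

```bash
python3 - <<'E'
from rig import sensors,cams
import pickle
from h import *
d={}
for n in("wrist","scene","top"):
    d[n]=cams.grab_frame(n)
pickle.dump(d,open("f1.pkl","wb"))
a=cv2.resize(d["scene"]["pixels"][120:300,180:420],(640,480));b=cv2.resize(d["wrist"]["pixels"],(640,480))
cv2.imwrite("pics/m1.png",cv2.resize(np.hstack([a,b]),(800,300))[:,:,::-1])
print(sensors.read_state())
E
```

```text
{'time': 5.6, 'joints': array([ 6.46123555e-02, -6.08641335e-02,  2.07171676e+00, -2.83452156e-05,
        1.13081574e+00,  6.60598558e-02]), 'qd': array([ 0.00122812,  0.00084371,  0.00134331,  0.00039723, -0.00166295,
       -0.00087498]), 'joint_torque': array([-2.07026635e-03, -3.16575801e+01, -3.46188855e+01,  7.10710580e-02,
        3.35757597e-02,  8.78405035e-05]), 'eef_pos': array([0.44212303, 0.10736103, 0.06155319]), 'ee_rot': array([-2.22301356e+00, -2.21982488e+00,  1.15977695e-04]), 'ft_force': array([ 0.92261967, -0.66618876, -0.73574093]), 'torque': array([-0.05325478,  0.05131958, -0.01267896]), 'grasp_force': 0.0, 'finger_gap': 0.00038675149237747236}
```

View pics/m1.png

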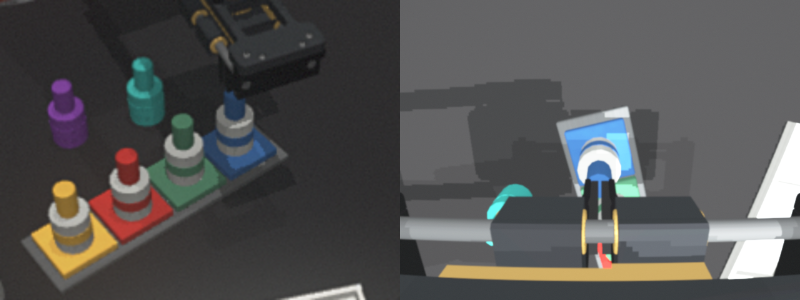

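The fingertips look shut beside the knob rather than on it. I'll check where the blue knob is now and where the reported TCP projects in each view.

```bash
python3 - <<'E'
import pickle
from h import *
d=pickle.load(open("f1.pkl","rb"));yy,xx=np.mgrid[:480,:640]
o=[]
for n,f in d.items():
    k=colour(f,"blue").astype(bool);p=np.c_[xx[k],yy[k]];P=world(f,p,depth=f["range_z"][k])
    s=(P[:,2]>.062)&(P[:,2]<.1)&(abs(P[:,0]-.45)<.1)&(abs(P[:,1]-.1)<.1)
    if s.any():print(n,'knob pts',s.sum(),P[s].mean(0).round(4),P[s].min(0).round(4),P[s].max(0).round(4),p[s].mean(0))
    T=np.array([[.4421,.1074,.0615],[.4421,.1074,.0805]])
    uv=cv2.projectPoints(T,f["rvec"],f["tvec"],f["mtx"],f["dist_coeffs"])[0].reshape(-1,2);print(n,'tcp,grasp px',uv.round(1).tolist())
    print('cam centre',world(f,[[0,0]],depth=[0])[0].round(4))
    im=f["pixels"].copy()
    for q in uv:cv2.drawMarker(im,tuple(int(v) for v in q),(255,0,255),cv2.MARKER_CROSS,6,1)
    c=uv[0].astype(int);h=60 if n!="wrist" else 100
    y0,x0=max(0,c[1]-h),max(0,c[0]-h);o.append(cv2.resize(im[y0:y0+2*h,x0:x0+2*h],(266,400) if 0 else (266,266),interpolation=cv2.INTER_CUBIC))
cv2.imwrite("pics/m2.png",cv2.resize(np.hstack(o),(798,266))[:,:,::-1])
E
```

```text
wrist knob pts 1156 [0.442  0.1143 0.0809] [0.433  0.0978 0.0621] [0.4508 0.1185 0.1   ] [318.48183391 277.40138408]
wrist tcp,grasp px [[318.8, 274.5], [318.8, 290.5]]
cam centre [0.4423 0.191  0.2607]
scene knob pts 158 [0.4458 0.1011 0.0764] [0.435  0.0947 0.0621] [0.4511 0.1116 0.0966] [319.70886076 182.71518987]
scene tcp,grasp px [[322.4, 186.8], [322.4, 178.1]]
cam centre [ 1.0297 -0.1621  0.7102]Traceback (most recent call last):
  File "<stdin>", line 6, in <module>
  File "h.py", line 5, in world
    n=cv2.undistortPoints(uv,f["mtx"],f["dist_coeffs"]).reshape(-1,2)
      ~~~~~~~~~~~~~~~~~~~^^^^^^^^^^^^^^^^^^^^^^^^^^^^^^
cv2.error: OpenCV(4.12.0) /io/opencv/modules/calib3d/src/undistort.dispatch.cpp:347: error: (-215:Assertion failed) CV_IS_MAT(_src) && CV_IS_MAT(_dst) && (_src->rows == 1 || _src->cols == 1) && (_dst->rows == 1 || _dst->cols == 1) && _src->cols + _src->rows - 1 == _dst->rows + _dst->cols - 1 && (CV_MAT_TYPE(_src->type) == CV_32FC2 || CV_MAT_TYPE(_src->type) == CV_64FC2) && (CV_MAT_TYPE(_dst->type) == CV_32FC2 || CV_MAT_TYPE(_dst->type) == CV_64FC2) in function 'cvUndistortPointsInternal'
```

```bash
python3 - <<'E'
import pickle
from h import *
d=pickle.load(open("f1.pkl","rb"));o=[]
for n,(x,y,h) in dict(scene=(322,165,55),wrist=(319,275,100)).items():
    f=d[n];o.append(cv2.resize(f["pixels"][y-h:y+h,x-h:x+h],(400,400),interpolation=cv2.INTER_CUBIC))
cv2.imwrite("pics/m3.png",np.hstack(o)[:,:,::-1])
f=d["wrist"]
for v in range(240,400,12):
    u=[300,308,314,319,324,330,338];w=world(f,[[a,v] for a in u],depth=f["range_z"][v,u]);print(v,w[3].round(3),w[:,2].round(3),f["pixels"][v,319])
E
```

```text
240 [0.442 0.124 0.057] [0.05  0.058 0.059 0.057 0.057 0.056 0.05 ] [250 251 250]
252 [0.442 0.118 0.058] [0.057 0.058 0.057 0.058 0.058 0.057 0.058] [249 250 249]
264 [0.442 0.117 0.072] [0.058 0.068 0.071 0.072 0.072 0.067 0.058] [ 64 108 166]
276 [0.442 0.117 0.086] [0.074 0.084 0.087 0.086 0.084 0.082 0.069] [ 68 114 172]
288 [0.442 0.112 0.088] [0.101 0.088 0.089 0.088 0.088 0.087 0.102] [ 89 153 228]
300 [0.442 0.106 0.088] [0.113 0.109 0.109 0.088 0.11  0.109 0.111] [ 87 148 225]
312 [0.442 0.1   0.088] [0.121 0.118 0.119 0.088 0.12  0.12  0.121] [ 85 148 225]
324 [0.442 0.059 0.025] [0.13  0.127 0.128 0.025 0.125 0.128 0.127] [182 188 185]
336 [0.442 0.061 0.042] [0.138 0.136 0.135 0.042 0.136 0.136 0.138] [ 91 144 115]
348 [0.442 0.059 0.053] [0.145 0.143 0.143 0.053 0.143 0.142 0.146] [188 193 190]
360 [0.442 0.139 0.184] [0.185 0.184 0.184 0.184 0.184 0.184 0.184] [141 146 147]
372 [0.442 0.138 0.186] [0.186 0.186 0.186 0.186 0.185 0.187 0.186] [170 175 178]
384 [0.442 0.135 0.186] [0.186 0.186 0.186 0.186 0.186 0.186 0.186] [145 150 152]
396 [0.442 0.    0.02 ] [0.157 0.148 0.148 0.02  0.149 0.148 0.151] [255 112 103]
```

View pics/m3.png

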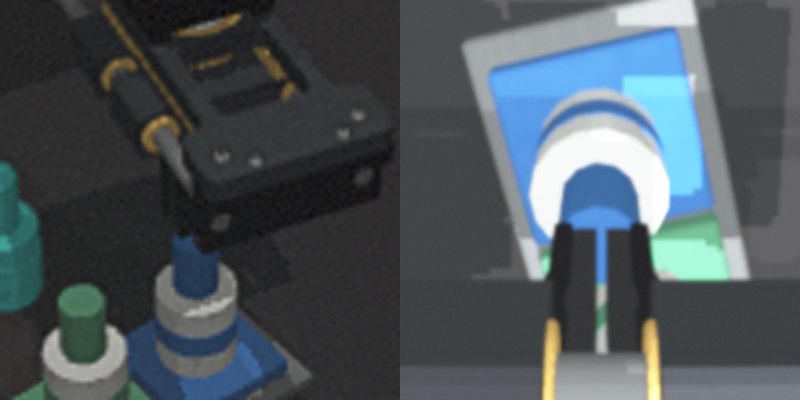

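The crop shows the shut fingertips above the knob top. The blue knob at z 0.088 is visible in front of and below the tips, which sit near z 0.10 while the reported TCP is 0.0615. The weight is untouched. Measuring the real tip height:

```bash
python3 - <<'E'
import pickle
from h import *
d=pickle.load(open("f1.pkl","rb"));f=d["wrist"]
for v in range(276,312,3):
    u=np.arange(290,350,4);w=world(f,[[a,v] for a in u],depth=f["range_z"][v,u]);dark=f["pixels"][v,u].max(1)<70
    print(v,[(int(a),*(1000*q).round().astype(int)) for a,q in zip(u[dark],w[dark])])
f=d["scene"];R=f["range_z"]
for v in range(150,186,3):
    u=np.array([315,322,328,334,345]);w=world(f,[[a,v] for a in u],depth=R[v,u]);print(v,[tuple((1000*q).round().astype(int)) for q in w])
E
```

```text
276 []
279 []
282 []
285 []
288 [(298, np.int64(434), np.int64(118), np.int64(101)), (302, np.int64(435), np.int64(119), np.int64(103)), (338, np.int64(450), np.int64(118), np.int64(102))]
291 [(298, np.int64(434), np.int64(118), np.int64(103)), (302, np.int64(435), np.int64(118), np.int64(104)), (310, np.int64(438), np.int64(117), np.int64(101)), (314, np.int64(440), np.int64(117), np.int64(102)), (326, np.int64(445), np.int64(117), np.int64(101)), (330, np.int64(447), np.int64(116), np.int64(100)), (334, np.int64(448), np.int64(118), np.int64(104)), (338, np.int64(442), np.int64(191), np.int64(261))]
294 [(298, np.int64(434), np.int64(118), np.int64(106)), (302, np.int64(435), np.int64(118), np.int64(107)), (306, np.int64(437), np.int64(117), np.int64(104)), (310, np.int64(439), np.int64(117), np.int64(104)), (314, np.int64(440), np.int64(117), np.int64(104)), (326, np.int64(445), np.int64(117), np.int64(105)), (330, np.int64(447), np.int64(116), np.int64(103)), (334, np.int64(448), np.int64(118), np.int64(106)), (338, np.int64(450), np.int64(118), np.int64(106)), (342, np.int64(45
[... 4776 characters left out ...]
]
177 [(np.int64(440), np.int64(96), np.int64(86)), (np.int64(526), np.int64(68), np.int64(173)), (np.int64(526), np.int64(77), np.int64(169)), (np.int64(372), np.int64(162), np.int64(-1)), (np.int64(380), np.int64(179), np.int64(-1))]
180 [(np.int64(441), np.int64(95), np.int64(80)), (np.int64(450), np.int64(103), np.int64(86)), (np.int64(374), np.int64(150), np.int64(-2)), (np.int64(380), np.int64(158), np.int64(0)), (np.int64(389), np.int64(175), np.int64(1))]
183 [(np.int64(441), np.int64(95), np.int64(74)), (np.int64(449), np.int64(104), np.int64(77)), (np.int64(434), np.int64(121), np.int64(57)), (np.int64(386), np.int64(155), np.int64(0)), (np.int64(393), np.int64(173), np.int64(-1))]
```

The tips and the body underside (0.168 instead of 0.131) both sit about 38 mm above what the reported TCP implies, so I use true tip z = reported z + 0.038. I open, go down 36 mm more and grip.

Emit:
send_rows(hand=[0.4,0.4,0.4,0.4,0.4,0.4,0.4,0.4,0.4,0.4], xyz=[[0,0,0],[0,0,0],[0,0,0],[0,0,0],[0,0,0.2],[0,0,0.2],[0,0,0.2],[0,0,0.12],[0,0,0],[0,0,0]], roll=[0,0,0,0,0,0,0,0,0,0])

```text
time: 6.6
eef_pos: [0.442, 0.1074, 0.0253]
ee_rot: [-2.223, -2.22, 0.001]
ft_force: [-0.7, -0.1, 0.2]
finger_gap: 0.0518
grasp_force: 0.0
```

Emit:
send_rows(hand=[1,1,1,1,1,1,1,1], xyz=[[0,0,0],[0,0,0],[0,0,0],[0,0,0],[0,0,0],[0,0,0],[0,0,0],[0,0,0]], roll=[0,0,0,0,0,0,0,0])

```text
time: 7.4
eef_pos: [0.442, 0.1074, 0.0257]
ee_rot: [-2.223, -2.22, 0.0]
ft_force: [-2.3, -0.2, 2.4]
finger_gap: 0.0193
grasp_force: 30.0
```

Gripped at 19.3 mm with 30 N. I lift and carry over to the tray's right end.

Emit:
send_rows(hand=[1,1,1,1,1,1,1,1,1,1], xyz=[[0,0,-0.1],[0,0,-0.3],[0,0,-0.4],[0,0,-0.4],[0,0,-0.4],[0,0,-0.4],[0,0,-0.3],[0,0,-0.1],[0,0,0],[0,0,0]], roll=[0,0,0,0,0,0,0,0,0,0])

```text
time: 8.4
eef_pos: [0.4414, 0.1073, 0.1445]
ee_rot: [-2.222, -2.219, 0.002]
ft_force: [-0.4, -0.1, -3.6]
finger_gap: 0.0191
grasp_force: 30.0
```

Emit:
send_rows(hand=[1,1,1,1,1,1,1,1,1,1], xyz=[[-0.2,0.2,0],[-0.4,0.4,0],[-0.5,0.46,0],[-0.5,0.5,0],[-0.57,0.5,0],[-0.5,0.5,0],[-0.5,0.5,0],[-0.4,0.4,0],[-0.3,0.2,0],[0,0,0]], roll=[0,0,0,0,0,0,0,0,0,0])

```text
time: 9.4
eef_pos: [0.6255, -0.0895, 0.1437]
ee_rot: [-2.225, -2.217, 0.002]
ft_force: [-0.5, -0.5, -3.0]
finger_gap: 0.0196
grasp_force: 30.0
```

```bash
cat > look.py <<'E'
import sys,pickle
from rig import sensors,cams
from h import *
out=sys.argv[1];d={}
s=sensors.read_state();print(s["eef_pos"].round(4),s["finger_gap"],s["grasp_force"],s["time"])
o=[]
for n in("scene","wrist"):
    f=cams.grab_frame(n);d[n]=f;o.append(cv2.resize(f["pixels"],(400,300),interpolation=cv2.INTER_AREA))
    yy,xx=np.mgrid[:480,:640]
    for c in HUE:
        k=colour(f,c).astype(bool);P=world(f,np.c_[xx[k],yy[k]],depth=f["range_z"][k])
        P=P[(P[:,2]>.008)&(P[:,0]>.55)&(P[:,0]<.72)&(abs(P[:,1])<.16)]
        if len(P)>30:print(n,c,len(P),'mean',P.mean(0).round(4),'zmin/max',np.percentile(P[:,2],[3,97]).round(4),'x',np.percentile(P[:,0],[3,97]).round(4),'y',np.percentile(P[:,1],[3,97]).round(4))
    k=(f["pixels"].min(2)>150);P=world(f,np.c_[xx[k],yy[k]],depth=f["range_z"][k])
    P=P[(P[:,0]>.55)&(P[:,0]<.72)&(abs(P[:,1])<.15)];R=P[(P[:,2]>.001)&(P[:,2]<.008)];print(n,'floor z',np.median(R[:,2]).round(4))
pickle.dump(d,open(out+".pkl","wb"));cv2.imwrite(f"pics/{out}.png",np.hstack(o)[:,:,::-1])
E
python3 look.py b1
```

```text
[ 0.6255 -0.0895  0.1437] 0.01956655046261022 29.983903197571635 9.4
scene red 16299 mean [ 0.6571 -0.1026  0.4741] zmin/max [0.3966 0.5309] x [0.6358 0.6789] y [-0.1535 -0.0552]
scene yellow 301 mean [ 0.64   -0.098   0.2751] zmin/max [0.2603 0.2925] x [0.6088 0.668 ] y [-0.1277 -0.0566]
scene floor z 0.0036
wrist blue 3614 mean [ 0.625  -0.0807  0.1939] zmin/max [0.154 0.207] x [0.614 0.636] y [-0.0913 -0.0698]
wrist yellow 11696 mean [ 0.6283 -0.0637  0.2777] zmin/max [0.2651 0.2833] x [0.5881 0.6648] y [-0.0659 -0.0533]
wrist floor z 0.0043
```

View pics/b1.png

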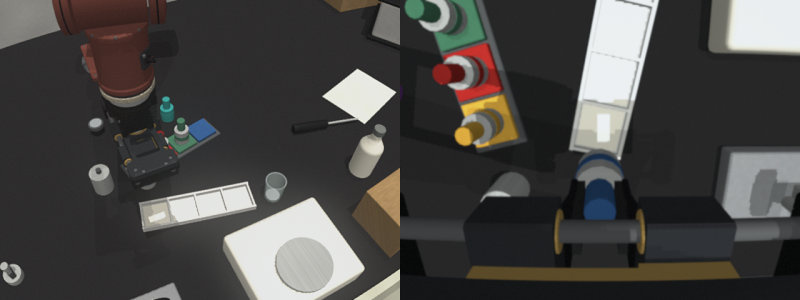

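Blue hangs upright over the right-end compartment, seen in the wrist half at about (600,180). I lower in stages, reading the state before touchdown.

Emit:
send_rows(hand=[1,1,1,1,1,1,1,1,1,1], xyz=[[0,0,0.2],[0,0,0.4],[0,0,0.4],[0,0,0.4],[0,0,0.4],[0,0,0.3],[0,0,0.1],[0,0,0],[0,0,0],[0,0,0]], roll=[0,0,0,0,0,0,0,0,0,0])

```text
time: 10.5
eef_pos: [0.626, -0.0866, 0.037]
ee_rot: [2.221, 2.218, 0.002]
ft_force: [0.3, 1.1, -2.9]
finger_gap: 0.0192
grasp_force: 30.0
```

Emit:
send_rows(hand=[1,1,1,1,1,1], xyz=[[0,0,0.16],[0,0,0.16],[0,0,0.1],[0,0,0.04],[0,0,0],[0,0,0]], roll=[0,0,0,0,0,0])

```text
time: 11.1
eef_pos: [0.625, -0.0864, 0.0125]
ee_rot: [2.223, 2.22, 0.0]
ft_force: [0.0, 0.7, -3.1]
finger_gap: 0.0191
grasp_force: 30.0
```

Emit:
send_rows(hand=[1,1,1], xyz=[[0,0,0.02],[0,0,0],[0,0,0]], roll=[0,0,0])

```text
time: 11.4
eef_pos: [0.6251, -0.0865, 0.0118]
ee_rot: [2.223, 2.219, 0.0]
ft_force: [1.4, -0.0, -2.2]
finger_gap: 0.0192
grasp_force: 30.0
```

Emit:
send_rows(hand=[1,1,1], xyz=[[0,0,0.02],[0,0,0],[0,0,0]], roll=[0,0,0])

```text
time: 11.7
eef_pos: [0.6253, -0.0865, 0.0117]
ee_rot: [2.222, 2.219, 0.0]
ft_force: [-3.2, 1.4, 5.3]
finger_gap: 0.0189
grasp_force: 30.0
```

Touchdown felt at the predicted height (force now +5 N). I release, rise and go to green.

Emit:
send_rows(hand=[0.4,0.4,0.4,0.4,0.4,0.4,0.4,0.4,0.4,0.4], xyz=[[0,0,0],[0,0,0],[0,0,0],[0,0,0],[0,0,-0.2],[0,0,-0.4],[0,0,-0.5],[0,0,-0.5],[0,0,-0.5],[0,0,-0.4]], roll=[0,0,0,0,0,0,0,0,0,0])

```text
time: 12.7
eef_pos: [0.6256, -0.0866, 0.1382]
ee_rot: [2.222, 2.218, 0.002]
ft_force: [0.4, 0.9, -0.2]
finger_gap: 0.0521
grasp_force: 0.0
```

Emit:
send_rows(hand=[0.4,0.4,0.4,0.4,0.4,0.4,0.4,0.4,0.4,0.4], xyz=[[0.2,-0.28,0],[0.4,-0.5,0],[0.4,-0.5,0],[0.4,-0.5,0],[0.4,-0.5,0],[0.4,-0.5,0],[0.3,-0.4,0],[0.2,-0.2,0],[0,0,0],[0,0,0]], roll=[0,0,0,0,0,0,0,0,0,0])

```text
time: 13.7
eef_pos: [0.4571, 0.0486, 0.1363]
ee_rot: [2.221, 2.219, 0.001]
ft_force: [1.4, 0.2, 0.8]
finger_gap: 0.0522
grasp_force: 0.0
```

```bash
cat > chk.py <<'E'
import sys
from rig import sensors,cams
from h import *
s=sensors.read_state();print(s["eef_pos"].round(4),s["time"])
yy,xx=np.mgrid[:480,:640]
for n in("scene","top","wrist"):
    try: f=cams.grab_frame(n)
    except Exception as e: print(n,e);continue
    if not np.size(f["rvec"]): continue
    if len(sys.argv)>2 and n==sys.argv[2]: cv2.imwrite(f"pics/{sys.argv[1]}.png",f["pixels"][:,:,::-1])
    for c in HUE:
        k=colour(f,c).astype(bool);P=world(f,np.c_[xx[k],yy[k]],depth=f["range_z"][k])
        P=P[(P[:,2]>.05)&(P[:,2]<.1)&(P[:,0]>.4)&(P[:,0]<.72)&(abs(P[:,1])<.15)]
        if len(P)>20:
            t=np.percentile(P[:,2],92);T=P[P[:,2]>t-.003];print(n,c,len(P),'top',t.round(4),'xy',T[:,:2].mean(0).round(4))
E
python3 chk.py c1 scene
```

```text
[0.4571 0.0486 0.1363] 13.7
scene blue 253 top 0.0745 xy [ 0.6239 -0.0885]
scene green 38 top 0.0887 xy [0.4511 0.0459]
scene red 260 top 0.0881 xy [ 0.4734 -0.0143]
scene yellow 277 top 0.0883 xy [ 0.4863 -0.075 ]
top blue 147 top 0.0764 xy [ 0.6245 -0.0852]Traceback (most recent call last):
  File "chk.py", line 12, in <module>
    k=colour(f,c).astype(bool);P=world(f,np.c_[xx[k],yy[k]],depth=f["range_z"][k])
                                 ~~~~~^^^^^^^^^^^^^^^^^^^^^^^^^^^^^^^^^^^^^^^^^^^^
  File "h.py", line 5, in world
    n=cv2.undistortPoints(uv,f["mtx"],f["dist_coeffs"]).reshape(-1,2)
      ~~~~~~~~~~~~~~~~~~~^^^^^^^^^^^^^^^^^^^^^^^^^^^^^^
cv2.error: OpenCV(4.12.0) /io/opencv/modules/calib3d/src/undistort.dispatch.cpp:347: error: (-215:Assertion failed) CV_IS_MAT(_src) && CV_IS_MAT(_dst) && (_src->rows == 1 || _src->cols == 1) && (_dst->rows == 1 || _dst->cols == 1) && _src->cols + _src->rows - 1 == _dst->rows + _dst->cols - 1 && (CV_MAT_TYPE(_src->type) == CV_32FC2 || CV_MAT_TYPE(_src->type) == CV_64FC2) && (CV_MAT_TYPE(_dst->type) == CV_32FC2 || CV_MAT_TYPE(_dst->type) == CV_64FC2) in function 'cvUndistortPointsInternal'
```

Blue stands with its top at 0.075 at (0.624,-0.086), as planned. Now descending on green.

Emit:
send_rows(hand=[0.4,0.4,0.4,0.4,0.4,0.4,0.4,0.4,0.4,0.4], xyz=[[0,0,0.2],[0,0,0.4],[0,0,0.4],[0,0,0.4],[0,0,0.3],[0,0,0.2],[0,0,0.2],[0,0,0.1],[0,0,0],[0,0,0]], roll=[0,0,0,0,0,0,0,0,0,0])

```text
time: 14.8
eef_pos: [0.4566, 0.0488, 0.026]
ee_rot: [2.223, 2.219, 0.001]
ft_force: [-0.0, -0.9, 1.0]
finger_gap: 0.0521
grasp_force: 0.0
```

Emit:
send_rows(hand=[1,1,1,1,1,1,1,1], xyz=[[0,0,0],[0,0,0],[0,0,0],[0,0,0],[0,0,0],[0,0,0],[0,0,0],[0,0,0]], roll=[0,0,0,0,0,0,0,0])

```text
time: 15.6
eef_pos: [0.4561, 0.0488, 0.0257]
ee_rot: [2.223, 2.22, 0.0]
ft_force: [-0.9, 0.3, 1.8]
finger_gap: 0.0186
grasp_force: 30.0
```

Emit:
send_rows(hand=[1,1,1,1,1,1,1,1,1,1], xyz=[[0,0,-0.1],[0,0,-0.3],[0,0,-0.4],[0,0,-0.4],[0,0,-0.4],[0,0,-0.4],[0,0,-0.3],[0,0,-0.1],[0,0,0],[0,0,0]], roll=[0,0,0,0,0,0,0,0,0,0])

```text
time: 16.6
eef_pos: [0.4553, 0.0489, 0.1445]
ee_rot: [-2.222, -2.219, 0.002]
ft_force: [-0.4, -0.3, -3.4]
finger_gap: 0.0191
grasp_force: 30.0
```

Emit:
send_rows(hand=[1,1,1,1,1,1,1,1,1,1], xyz=[[-0.1,0.24,0],[-0.2,0.4,0],[-0.2,0.5,0],[-0.2,0.5,0],[-0.2,0.5,0],[-0.2,0.5,0],[-0.19,0.5,0],[-0.1,0.3,0],[-0.1,0.2,0],[0,0,0]], roll=[0,0,0,0,0,0,0,0,0,0])

```text
time: 17.6
eef_pos: [0.6379, -0.0265, 0.144]
ee_rot: [-2.223, -2.218, 0.002]
ft_force: [0.6, 0.3, -3.0]
finger_gap: 0.019
grasp_force: 30.0
```

Emit:
send_rows(hand=[1,1,1,1,1,1,1,1,1,1], xyz=[[0,0,0.2],[0,0,0.4],[0,0,0.4],[0,0,0.4],[0,0,0.4],[0,0,0.3],[0,0,0.1],[0,0,0],[0,0,0],[0,0,0]], roll=[0,0,0,0,0,0,0,0,0,0])

```text
time: 18.6
eef_pos: [0.639, -0.0261, 0.037]
ee_rot: [2.222, 2.218, 0.002]
ft_force: [0.3, -0.2, -2.6]
finger_gap: 0.0188
grasp_force: 30.0
```

Emit:
send_rows(hand=[1,1,1,1,1,1,1,1,1,1], xyz=[[0,0,0.16],[0,0,0.16],[0,0,0.1],[0,0,0.04],[0,0,0.01],[0,0,0.01],[0,0,0.01],[0,0,0.01],[0,0,0],[0,0,0]], roll=[0,0,0,0,0,0,0,0,0,0])

```text
time: 19.6
eef_pos: [0.6381, -0.0259, 0.0118]
ee_rot: [2.223, 2.22, 0.0]
ft_force: [-4.1, 0.7, 5.5]
finger_gap: 0.0192
grasp_force: 30.0
```

Green touches down. Release, then to red.

Emit:
send_rows(hand=[0.4,0.4,0.4,0.4,0.4,0.4,0.4,0.4,0.4,0.4], xyz=[[0,0,0],[0,0,0],[0,0,0],[0,0,0],[0,0,-0.2],[0,0,-0.4],[0,0,-0.5],[0,0,-0.5],[0,0,-0.5],[0,0,-0.4]], roll=[0,0,0,0,0,0,0,0,0,0])

```text
time: 20.6
eef_pos: [0.6387, -0.026, 0.1383]
ee_rot: [2.222, 2.219, 0.002]
ft_force: [2.0, 0.4, 0.8]
finger_gap: 0.0521
grasp_force: 0.0
```

Emit:
send_rows(hand=[0.4,0.4,0.4,0.4,0.4,0.4,0.4,0.4,0.4,0.4], xyz=[[0,-0.27,0],[0.1,-0.5,0],[0.1,-0.5,0],[0.1,-0.5,0],[0,-0.5,0],[0,-0.4,0],[0,-0.4,0],[0,-0.2,0],[0,0,0],[0,0,0]], roll=[0,0,0,0,0,0,0,0,0,0])

```text
time: 21.6
eef_pos: [0.4754, -0.0108, 0.1363]
ee_rot: [2.222, 2.219, 0.002]
ft_force: [0.2, 0.6, 0.6]
finger_gap: 0.0525
grasp_force: 0.0
```

Emit:
send_rows(hand=[0.4,0.4,0.4,0.4,0.4,0.4,0.4,0.4,0.4,0.4], xyz=[[0,0,0.2],[0,0,0.4],[0,0,0.4],[0,0,0.4],[0,0,0.3],[0,0,0.2],[0,0,0.2],[0,0,0.1],[0,0,0],[0,0,0]], roll=[0,0,0,0,0,0,0,0,0,0])

```text
time: 22.6
eef_pos: [0.475, -0.0108, 0.026]
ee_rot: [2.223, 2.219, 0.001]
ft_force: [-0.1, 0.2, 0.7]
finger_gap: 0.052
grasp_force: 0.0
```

Emit:
send_rows(hand=[1,1,1,1,1,1,1,1], xyz=[[0,0,0],[0,0,0],[0,0,0],[0,0,0],[0,0,0],[0,0,0],[0,0,0],[0,0,0]], roll=[0,0,0,0,0,0,0,0])

```text
time: 23.4
eef_pos: [0.4744, -0.0107, 0.0257]
ee_rot: [-2.223, -2.22, 0.0]
ft_force: [-1.3, 0.5, 3.1]
finger_gap: 0.0192
grasp_force: 30.0
```

Red gripped; to the second compartment from the left.

Emit:
send_rows(hand=[1,1,1,1,1,1,1,1,1,1], xyz=[[0,0,-0.1],[0,0,-0.3],[0,0,-0.4],[0,0,-0.4],[0,0,-0.4],[0,0,-0.4],[0,0,-0.3],[0,0,-0.1],[0,0,0],[0,0,0]], roll=[0,0,0,0,0,0,0,0,0,0])

```text
time: 24.4
eef_pos: [0.4737, -0.0105, 0.1445]
ee_rot: [-2.222, -2.219, 0.001]
ft_force: [-0.4, 0.8, -3.2]
finger_gap: 0.0194
grasp_force: 30.0
```

Emit:
send_rows(hand=[1,1,1,1,1,1,1,1,1,1], xyz=[[0.1,0.21,0],[0.1,0.4,0],[0.1,0.5,0],[0.1,0.5,0],[0.1,0.5,0],[0.1,0.5,0],[0.1,0.4,0],[0.1,0.3,0],[0.11,0.2,0],[0,0,0]], roll=[0,0,0,0,0,0,0,0,0,0])

```text
time: 25.4
eef_pos: [0.6507, 0.0356, 0.1442]
ee_rot: [-2.221, -2.22, 0.001]
ft_force: [0.1, 0.5, -3.0]
finger_gap: 0.0191
grasp_force: 30.0
```

Emit:
send_rows(hand=[1,1,1,1,1,1,1,1,1,1], xyz=[[0,0,0.2],[0,0,0.4],[0,0,0.4],[0,0,0.4],[0,0,0.4],[0,0,0.3],[0,0,0.1],[0,0,0],[0,0,0],[0,0,0]], roll=[0,0,0,0,0,0,0,0,0,0])

```text
time: 26.4
eef_pos: [0.6512, 0.0345, 0.0371]
ee_rot: [2.222, 2.219, 0.003]
ft_force: [-0.5, 1.1, -2.5]
finger_gap: 0.0194
grasp_force: 30.0
```

Emit:
send_rows(hand=[1,1,1,1,1,1,1,1,1,1], xyz=[[0,0,0.16],[0,0,0.16],[0,0,0.1],[0,0,0.04],[0,0,0.01],[0,0,0.01],[0,0,0.01],[0,0,0.01],[0,0,0],[0,0,0]], roll=[0,0,0,0,0,0,0,0,0,0])

```text
time: 27.4
eef_pos: [0.6502, 0.0346, 0.0117]
ee_rot: [2.223, 2.22, 0.0]
ft_force: [-5.3, 0.5, 5.4]
finger_gap: 0.0193
grasp_force: 30.0
```

Red is down. Release, then to yellow.

Emit:
send_rows(hand=[0.4,0.4,0.4,0.4,0.4,0.4,0.4,0.4,0.4,0.4], xyz=[[0,0,0],[0,0,0],[0,0,0],[0,0,0],[0,0,-0.2],[0,0,-0.4],[0,0,-0.5],[0,0,-0.5],[0,0,-0.5],[0,0,-0.4]], roll=[0,0,0,0,0,0,0,0,0,0])

```text
time: 28.4
eef_pos: [0.6509, 0.0345, 0.1383]
ee_rot: [2.222, 2.219, 0.003]
ft_force: [0.4, 0.4, 0.1]
finger_gap: 0.052
grasp_force: 0.0
```

Emit:
send_rows(hand=[0.4,0.4,0.4,0.4,0.4,0.4,0.4,0.4,0.4,0.4], xyz=[[-0.16,-0.25,0],[-0.3,-0.5,0],[-0.3,-0.5,0],[-0.3,-0.5,0],[-0.3,-0.5,0],[-0.3,-0.4,0],[-0.3,-0.4,0],[-0.2,-0.2,0],[0,0,0],[0,0,0]], roll=[0,0,0,0,0,0,0,0,0,0])

```text
time: 29.4
eef_pos: [0.4882, -0.0732, 0.1362]
ee_rot: [2.223, 2.218, 0.002]
ft_force: [0.8, 0.9, 0.5]
finger_gap: 0.052
grasp_force: 0.0
```

Emit:
send_rows(hand=[0.4,0.4,0.4,0.4,0.4,0.4,0.4,0.4,0.4,0.4], xyz=[[0,0,0.2],[0,0,0.4],[0,0,0.4],[0,0,0.4],[0,0,0.3],[0,0,0.2],[0,0,0.2],[0,0,0.1],[0,0,0],[0,0,0]], roll=[0,0,0,0,0,0,0,0,0,0])

```text
time: 30.4
eef_pos: [0.4878, -0.0733, 0.026]
ee_rot: [2.223, 2.219, 0.001]
ft_force: [-0.7, -0.6, -0.1]
finger_gap: 0.0522
grasp_force: 0.0
```

Emit:
send_rows(hand=[1,1,1,1,1,1,1,1], xyz=[[0,0,0],[0,0,0],[0,0,0],[0,0,0],[0,0,0],[0,0,0],[0,0,0],[0,0,0]], roll=[0,0,0,0,0,0,0,0])

```text
time: 31.2
eef_pos: [0.4873, -0.0732, 0.0256]
ee_rot: [-2.223, -2.22, 0.0]
ft_force: [-1.9, 0.9, 2.1]
finger_gap: 0.0193
grasp_force: 30.0
```

Yellow gripped; to the left end.

Emit:
send_rows(hand=[1,1,1,1,1,1,1,1,1,1], xyz=[[0,0,-0.1],[0,0,-0.3],[0,0,-0.4],[0,0,-0.4],[0,0,-0.4],[0,0,-0.4],[0,0,-0.3],[0,0,-0.1],[0,0,0],[0,0,0]], roll=[0,0,0,0,0,0,0,0,0,0])

```text
time: 32.2
eef_pos: [0.4867, -0.073, 0.1445]
ee_rot: [-2.222, -2.219, 0.001]
ft_force: [0.1, 0.4, -2.2]
finger_gap: 0.0195
grasp_force: 30.0
```

Emit:
send_rows(hand=[1,1,1,1,1,1,1,1,1,1], xyz=[[0.2,0.21,0],[0.38,0.4,0],[0.5,0.5,0],[0.5,0.5,0],[0.5,0.5,0],[0.5,0.5,0],[0.4,0.4,0],[0.2,0.3,0],[0.2,0.2,0],[0,0,0]], roll=[0,0,0,0,0,0,0,0,0,0])

```text
time: 33.2
eef_pos: [0.6636, 0.0978, 0.1436]
ee_rot: [-2.22, -2.221, 0.001]
ft_force: [-0.7, -0.9, -3.6]
finger_gap: 0.019
grasp_force: 30.0
```

Emit:
send_rows(hand=[1,1,1,1,1,1,1,1,1,1], xyz=[[0,0,0.2],[0,0,0.4],[0,0,0.4],[0,0,0.4],[0,0,0.4],[0,0,0.3],[0,0,0.1],[0,0,0],[0,0,0],[0,0,0]], roll=[0,0,0,0,0,0,0,0,0,0])

```text
time: 34.2
eef_pos: [0.6643, 0.0956, 0.0371]
ee_rot: [2.222, 2.219, 0.003]
ft_force: [0.5, 0.6, -2.4]
finger_gap: 0.0194
grasp_force: 30.0
```

Emit:
send_rows(hand=[1,1,1,1,1,1,1,1,1,1], xyz=[[0,0,0.16],[0,0,0.16],[0,0,0.1],[0,0,0.04],[0,0,0.01],[0,0,0.01],[0,0,0.01],[0,0,0.01],[0,0,0],[0,0,0]], roll=[0,0,0,0,0,0,0,0,0,0])

```text
time: 35.2
eef_pos: [0.6633, 0.0956, 0.0117]
ee_rot: [2.223, 2.22, 0.0]
ft_force: [-4.3, -0.1, 4.8]
finger_gap: 0.0194
grasp_force: 30.0
```

Yellow is down. Release, rise, and back off toward the robot for a clear view.

Emit:
send_rows(hand=[0.4,0.4,0.4,0.4,0.4,0.4,0.4,0.4,0.4,0.4], xyz=[[0,0,0],[0,0,0],[0,0,0],[0,0,0],[0,0,-0.2],[0,0,-0.4],[0,0,-0.5],[0,0,-0.5],[0,0,-0.5],[0,0,-0.5]], roll=[0,0,0,0,0,0,0,0,0,0])

```text
time: 36.2
eef_pos: [0.6633, 0.0955, 0.1425]
ee_rot: [2.223, 2.219, 0.001]
ft_force: [-0.4, -0.1, 0.2]
finger_gap: 0.0521
grasp_force: 0.0
```

Emit:
send_rows(hand=[0.4,0.4,0.4,0.4,0.4,0.4,0.4,0.4,0.4,0.4], xyz=[[0.2,-0.5,-0.2],[0.4,-0.7,-0.2],[0.5,-0.7,0],[0.5,-0.7,0],[0.5,-0.7,0],[0.5,-0.7,0],[0.5,-0.5,0],[0.3,-0.2,0],[0,0,0],[0,0,0]], roll=[0,0,0,0,0,0,0,0,0,0])

```text
time: 37.2
eef_pos: [0.4288, 0.266, 0.1613]
ee_rot: [2.221, 2.22, 0.002]
ft_force: [0.3, 0.7, 0.1]
finger_gap: 0.0523
grasp_force: 0.0
```

```bash
sed -i 's/        P=P\[(P\[:,2\]>.05)/        if len(P)==0: continue\n&/; s/if not np.size.*/if n=="wrist": continue/' chk.py; sed -i 's/k=colour(f,c).astype(bool);P=/k=colour(f,c).astype(bool)\n        if not k.any(): continue\n        P=/' chk.py; python3 chk.py end scene
```

```text
[0.4288 0.266  0.1613] 37.2
scene blue 263 top 0.0744 xy [ 0.6239 -0.0883]
scene red 264 top 0.0741 xy [0.6488 0.0312]
scene yellow 266 top 0.0741 xy [0.6617 0.0931]
top blue 146 top 0.0759 xy [ 0.6246 -0.0856]
top green 122 top 0.0765 xy [ 0.6372 -0.0251]
top red 144 top 0.0761 xy [0.6496 0.0342]
top yellow 144 top 0.0762 xy [0.6627 0.096 ]
```

View pics/end.png

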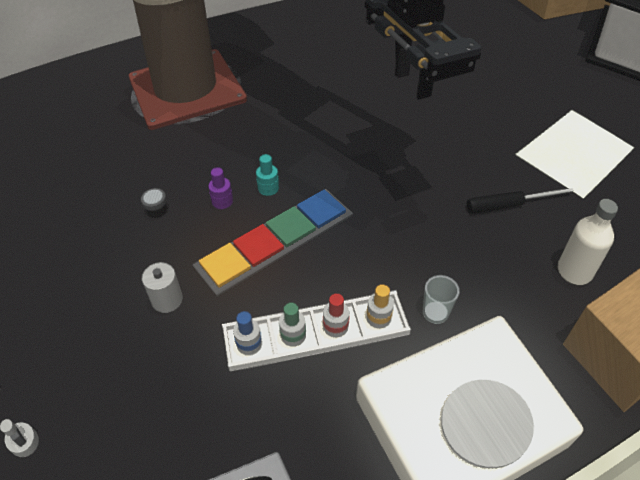

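All four weights stand upright in the tray: blue (247,332), green (292,322), red (336,314), yellow (380,304). Seen from the robot, that puts yellow at the left end and blue at the right end. The beaker at (440,298) is where it was.

```bash
python3 -c "
from rig import job
print(job.hand_in())"
```

```text
the job is handed in; nothing more can be done
None
```

The job is handed in: all four weights stand upright in the tray in reverse order (yellow, red, green, blue from the robot's left), the beaker is untouched, and it took about 37 s of the 96 s allowed.

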